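# Sort the gaming-desk odds and ends

### The arm

A 6-joint arm with a two-finger parallel gripper is mounted at the origin on the work surface. World frame = base frame: x ahead of the robot, y to its left, z up, the work surface at z = 0. Lengths are in m, angles in rad, forces in N, time in s.
With the tool pointing down it reaches from about 0.35 to 0.8 m from the base axis. Payload 7.3 kg.
Tool frame: the origin (TCP) lies midway between the tips of the shut fingers; the grasp point (between the pads) lies 19 mm behind it; z points along the fingers, y is the line along which they close (so a half turn about z gives the same grasp; the last joint's range is limited). The gripper opens to 85 mm and grips with 20 to 120 N. Pads are 22 mm wide; open, the fingers measure 114 mm over their backs; the gripper's body (76 mm by 85 mm) begins 54 mm behind the grasp point. The pads swing forward as they close: fully open they stand 13 mm farther back than shut.
Start: joints at [-1.403, 0.342, 1.524, -0, 1.275, -0.146], TCP at [0.162, -0.499, 0.2] pointing down, gripper open.
Joint ranges: [-2.53, 2.53], [-0.77, 2.02], [0.04, 2.7], [-1, 4.14], [0.28, 2.66], [-3.11, 3.11]. Speed limits (rad/s): [2.57, 2.57, 3.14, 3.14, 3.14, 3.14].

### API

Orientations are given as [roll, pitch, yaw] about the fixed x, y, z axes, in that order (R = Rz(yaw) Ry(pitch) Rx(roll)).
In Python, from plant import * gives the robot as it stands. Calls block until the motion is done:
- move_pose(position, orientation): joint-space move of the TCP to a pose.
- line_to(position, rotation=None, v=0.15, force_limit=None): straight line of the TCP; rotation=None keeps the orientation; v is the mean speed in m/s. With force_limit (N) it stops when the force on the tool has changed by that much, and returns True; else False.
- move_joints(angles): joint-space move.
- ungrasp() and close(): open the fingers fully, or close them until they stop; the grip force is fixed at half the most.
- wait(seconds).
- inverse_kinematics(position, orientation): joint angles nearest the present ones, or None.
- observe(): the state.
- grab_frame(name): name is "scene" or "top" or "wrist"; returns the picture (480x640x3 uint8, red, green, blue); there is no depth.
- get_calibration(name): a dict with "camera_matrix" (3x3 intrinsics, pixels), "pose" (4x4, takes a point from camera to world coordinates). Camera axes: x right, y up, looking along -z (the intrinsics and any distortion apply to the point x, -y, -z); pixel columns grow to the right and rows downward; lengths in m; the calibration is good to about 2 mm. A picture is of the moment at which its call begins: read the wrist's pose just before it. get_calibration takes no time and is no camera call; for the wrist camera it gives the pose at the moment of the call.
A pose or a line that the arm cannot do raises Unreachable and nothing moves.
- hand_in(): hands the job in; it is judged then, once.
The state is a dict: "time": time; "joints": joint angles; "joint_vel": joint speeds; "joint_torque": joint torques, N m; "eef_pos": TCP position; "tool_rot": TCP orientation; "contact_force": force on the tool from outside, world axes, zero at the start; "torque": the same for the moment, N m; "gripper_width": finger opening in m; "finger_force": force on a finger pad.
Only numpy, scipy, OpenCV 4.12 (cv2) and the standard library are available. Lean on these libraries where they do the work, as an engineer would, in place of code of your own. Each camera call takes 0.05 s, during which the arm holds its last target. There are 200 camera calls.

### The job

Tidy up the loose odds and ends on the gaming desk, each kind where it belongs: stand both figurines upright on the floor of the tin-shaped figurine case, lay both USB sticks flat in the tray of the silver stand (each the same way up as now, not one on top of the other), and lay the game token flat in the round dish. Leave the succulent pot and the mouse where they are.

Things in the scene. Friction and masses are not known exactly. Their poses are not given: they have to be found in the camera images.
- wizard: Loose figurine of a robed wizard in a pointed wide-brimmed hat, grey plastic, 74 mm tall, standing on a round foot 32 mm across and 4 mm thick. Turned shape, the same from all sides: the robe tapers from 25 mm across at 6 mm height to 20 mm at 44 mm height; head above, hat brim 23 mm across at 53 to 55 mm height. Grip the robe. About 40 g. Origin: centre of its underside, z up.
- robot_fig: Loose figurine of a boxy robot, grey plastic, 52 mm tall, standing on a round foot 34 mm across and 4 mm thick. Torso between 20 and 40 mm height, 18 mm along its x and 28 mm along its y; head above it 13 by 14 mm; legs below it. Grip the torso. About 40 g. Origin: centre of its underside, z up, face to its -x.
- stick_long: Loose USB stick, the longer and narrower one: 62 long, 18 wide, 10 mm thick, lying flat. Black plastic body from x = -31 to +16 mm, steel plug 12 mm wide and 4.6 mm thick from there to x = +31 mm at mid-thickness. About 25 g, balance point near x = -6 mm. Origin: centre of its underside (of the full length), x along its length towards the plug, z up.
- stick_short: Loose USB stick, the shorter and broader one: 46 long, 23 wide, 10 mm thick, lying flat. Black plastic body from x = -23 to +8 mm, steel plug 12 mm wide and 4.6 mm thick from there to x = +23 mm at mid-thickness. About 25 g, balance point near x = -5 mm. Origin: centre of its underside (of the full length), x along its length towards the plug, z up.
- token: Loose round game token, a brass disc 36 mm across and 10 mm thick, lying flat. About 40 g. Origin: centre of its underside, z up.
- figure_case: The figurine case: open tin-shaped black plastic tray with straight sides and half-round ends, 124 mm along its y, 90 mm along x, 22 mm high; walls 3 mm, floor 4 mm above the desk; inside 118 by 84 mm (ends of 42 mm radius about y = +-17 mm). Fixed to the desk. Origin: centre of its underside. Its solid flat lid lies apart at the desk's edge.
- silver_stand: The silver aluminium stand: a shallow tray on two feet, 136 mm along its y, 96 mm along x; tray floor 22 mm above the desk, rim 4 mm thick and 8 mm above that floor, inside 128 mm (y) by 88 mm (x). Two prongs 16 mm wide at y = +-35 mm on the +x rim reach 56 mm above the desk. Fixed to the desk. Origin: centre of its underside, on the desk.
- dish: The dish: round shallow white ceramic dish 118 mm across the rim and 16 mm high, 92 mm across at the foot; wall 4 mm, flat floor 5 mm above the desk and about 90 mm across. Fixed to the desk. Origin: centre of its underside.
- succulent: Bystander, to be left alone: white ceramic pot 76 mm across and 68 mm high with a green succulent, about 105 mm tall in all, loose, 400 g. Origin: centre of its underside.
- mouse: Bystander, to be left alone: black computer mouse 112 by 60 mm, 36 mm high, loose. Origin: centre of its underside, x along its length.

How it is judged:
By the outcome, as a careful person would: the job done as asked, in the order asked, and still so for the second after the job is handed in, with the robot touching nothing.
It also fails if it takes over 109 s, if anything falls off the work surface, if the arm or the gripper's body presses on something with over 40 N, if the wrist force passes 120 N, or if a joint passes its speed limit or range.

## Working session

There is one attempt and no reset: what is moved stays moved. The work goes in short steps, each a Python script; the robot and the scene stay as the last script left them, time stands still between calls to the robot, and variables do not carry over. Pictures are saved under pics/ and viewed, at most 14 in all, crops included, and the job is handed in when it is done.

```bash
mkdir -p pics; ls
python3 - <<'E'
from plant import *
import cv2,numpy as np
for n in ("top","scene"):
    im=grab_frame(n); cv2.imwrite(f"pics/{n}0.png",im[:,:,::-1]); c=get_calibration(n)
    print(n,{k:np.round(v,4).tolist() if not isinstance(v,str) else v for k,v in c.items()})
s=observe();print(s["time"],s["tool_rot"])
E
```

```text
pics
top {'camera_matrix': [[620.4482, 0.0, 326.5313], [0.0, 620.4482, 247.7447], [0.0, 0.0, 1.0]], 'pose': [[0.0222, 0.9981, -0.0568, 0.4255], [-0.9997, 0.0216, -0.012, -0.0519], [-0.0108, 0.057, 0.9983, 1.3917], [0.0, 0.0, 0.0, 1.0]]}
scene {'camera_matrix': [[506.3311, 0.0, 326.8654], [0.0, 506.3311, 254.7345], [0.0, 0.0, 1.0]], 'pose': [[0.6536, -0.6183, 0.4365, 0.9575], [0.7568, 0.5418, -0.3657, -0.4513], [-0.0104, 0.5694, 0.822, 0.9046], [0.0, 0.0, 0.0, 1.0]]}
0.1 [-3.14025773e+00 -2.16805294e-04  3.13806049e-01]
```

View pics/top0.png

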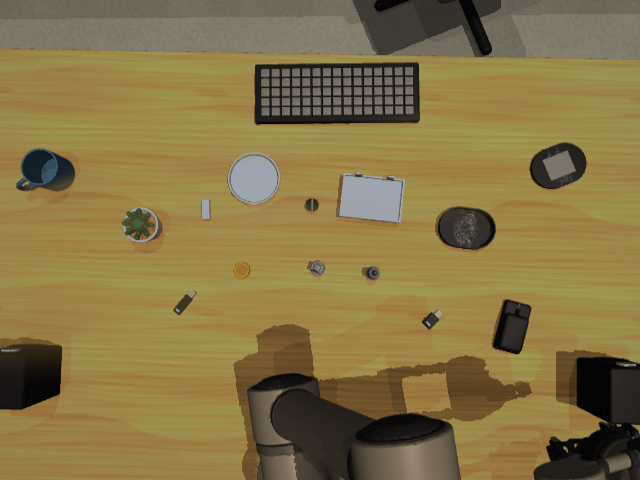

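View pics/scene0.png

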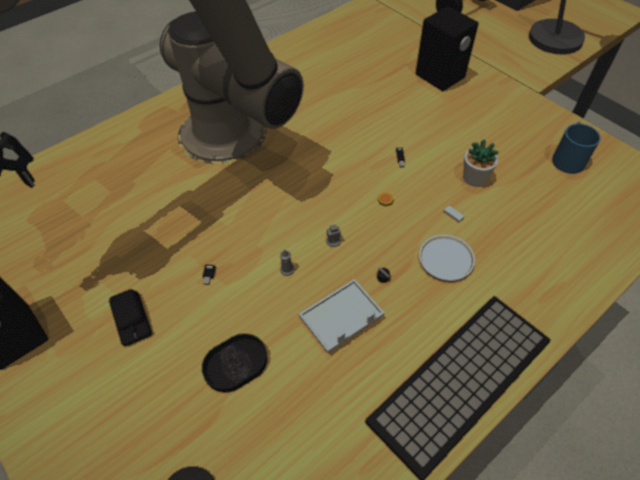

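Top view: the dish is at (254,179), stand (371,198), case (466,228), robot_fig (317,267), wizard (373,272), token (242,270), long stick (185,302) and short stick (432,319). There are also two unlisted objects: a dark one at (312,205) and a white one at (206,210). I'll enlarge next.

```bash
cat > h.py <<'E'
from plant import *
import cv2,numpy as np
def px2w(c,u,v,z):
    K=np.array(c["camera_matrix"]);T=np.array(c["pose"])
    d=T[:3,:3]@np.array([(u-K[0,2])/K[0,0],-(v-K[1,2])/K[1,1],-1]);p=T[:3,3]
    return p+d*(z-p[2])/d[2]
def w2px(c,P):
    K=np.array(c["camera_matrix"]);T=np.array(c["pose"])
    q=T[:3,:3].T@(np.array(P)-T[:3,3]);q=K@np.array([q[0],-q[1],-q[2]]);return q[:2]/q[2]
E
python3 - <<'E'
import cv2,numpy as np
im=cv2.imread("pics/top0.png")
cv2.imwrite("pics/a.png",cv2.resize(im[150:300,290:490],None,fx=4,fy=4,interpolation=cv2.INTER_CUBIC))
s=[im[280:330,160:210],im[295:345,407:457],im[245:295,217:267],im[245:295,292:342],im[247:297,348:398]]
cv2.imwrite("pics/b.png",np.vstack([np.hstack([cv2.resize(x,(260,260),interpolation=cv2.INTER_CUBIC) for x in s[:3]]),np.hstack([cv2.resize(x,(260,260),interpolation=cv2.INTER_CUBIC) for x in s[3:]+[im[154:204,229:279]]])]))
E
```

```text
(no output)
```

View pics/a.png

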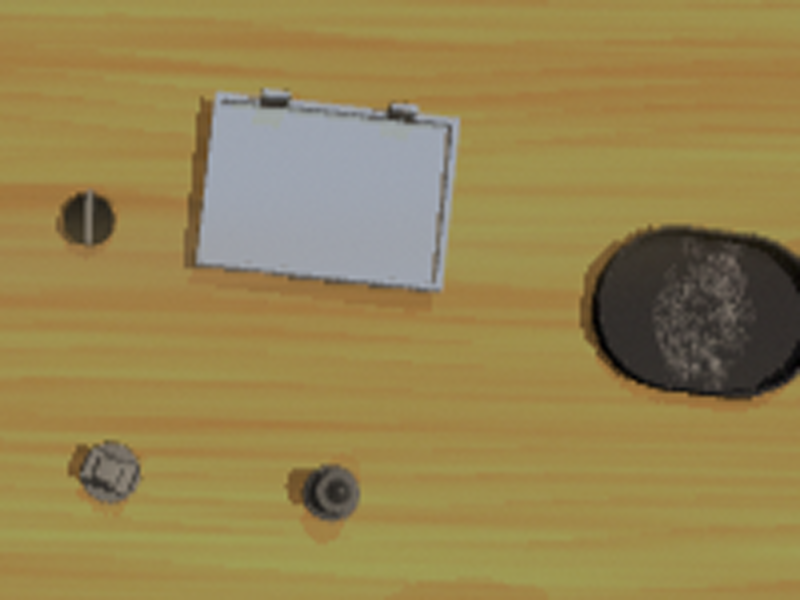

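View pics/b.png

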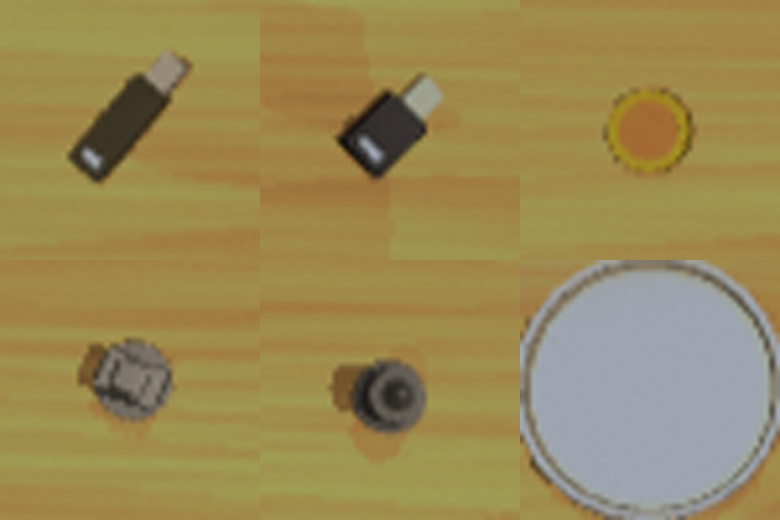

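Run:
```python
from h import *
c=get_calibration("top")
def A(x,y,z): return px2w(c,290+x/4-.4,150+y/4-.4,z)[:2]
def B(i,x,y,z):
    o=[(160,280),(407,295),(217,245),(292,245),(348,247),(229,154)][i]; return px2w(c,o[0]+x/5.2-.4,o[1]+y/5.2-.4,z)[:2]
r=lambda v:np.round(v,4)
for i,t,p in((0,(84,170),(179,58)),(1,(98,158),(172,86))):
    a,b=B(i,*t,.008),B(i,*p,.007);d=b-a;print("stick",r((a+b)/2),np.hypot(*d),np.arctan2(d[1],d[0]))
print("token",r(B(2,128,130,.01)),"dia",np.hypot(*(B(2,85,130,.01)-B(2,172,130,.01))))
print("robot",r(B(3,132,120,.004)),"head",r(A(107,470,.05)))
print("wiz foot",r(B(4,130,136,.004)),"tip",r(B(4,139,132,.074)))
C=[A(218,93,.03),A(460,118,.03),A(440,291,.03),A(197,266,.03)]
print("stand",r(np.mean(C,0)),[r(q) for q in C],"len",[np.hypot(*(C[i]-C[(i+1)%4])) for i in range(4)],"yaxis",np.arctan2(*(C[0]-C[1])[::-1]),np.arctan2(*(C[3]-C[2])[::-1]))
# case & dish: top-rim extents by threshold
im=cv2.imread("pics/top0.png")
g=im[195:262,428:504].max(2); m=(g<75).astype(np.uint8); n,l,s,ct=cv2.connectedComponentsWithStats(m); k=1+s[1:,4].argmax()
cn=max(cv2.findContours((l==k).astype(np.uint8),0,2)[0],key=len); re=cv2.minAreaRect(cn); bx=cv2.boxPoints(re)+[428,195]
W=[px2w(c,*q,.02)[:2] for q in bx];print("case",r(np.mean(W,0)),[r(q) for q in W],re)
print("dish",r(B(5,130,128,.016)), "edges",r(B(5,0,125,.016)),r(B(5,260,125,.016)))
```

```text
stick [0.3774 0.2778] 0.06233591180008224 -0.6737634397360229
stick [ 0.3533 -0.2737] 0.04416651859522417 -0.7862041342560724
token [0.4512 0.1539] dia 0.03735949828779278
robot [ 0.4593 -0.0148] head [ 0.4594 -0.0146]
wiz foot [ 0.4507 -0.1393] tip [ 0.4512 -0.1385]
stand [ 0.616  -0.1328] [array([ 0.6698, -0.0707]), array([ 0.6586, -0.2046]), array([ 0.5624, -0.195 ]), array([ 0.5734, -0.0611])] len [np.float64(0.1343646500253926), np.float64(0.09663287775875369), np.float64(0.13439065249524887), np.float64(0.0968482809485875)] yaxis 1.4872343316344245 1.488834361566722
case [ 0.5539 -0.3439] [array([ 0.5155, -0.2756]), array([ 0.6055, -0.2857]), array([ 0.5922, -0.4124]), array([ 0.5024, -0.4019])] ((38.43077087402344, 33.0538444519043), (57.6761474609375, 40.68339157104492), 7.125016689300537)
dish [0.6561 0.1314] edges [0.6562 0.1874] [0.6585 0.0754]
```

Sizes check out (stand 134x97, case 127x90, sticks 62 and 44 mm). I'll hover the wrist camera over the figurines for one close look.

```bash
cat >> h.py <<'E'
PI=np.pi
def down(ang,p):
    """orientation pointing down with closing line along world angle ang; takes the half turn with the smaller wrist angle"""
    best=None
    for k in (-1,0,1,2):
        y=(ang+PI/2+k*PI+PI)%(2*PI)-PI
        q=inverse_kinematics(list(p),[PI,0,y])
        if q is not None and (best is None or abs(q[5])<abs(best[0])): best=(q[5],[PI,0,y])
    return best[1]
def st(tag=""):
    s=observe();print(tag,"t",round(s["time"],2),np.round(s["eef_pos"],4),"w",round(float(s["gripper_width"]),4),"F",np.round(s["contact_force"],1),"ff",np.round(s["finger_force"],1))
def goto(xy,z,ang,zh=.16):
    p=[*xy,zh];o=down(ang,p);move_pose(p,o)
    if z<zh: line_to([*xy,z],v=.12)
def up(z=.16):
    p=list(observe()["eef_pos"]);p[2]=z;line_to(p,v=.2)
E
python3 - <<'E'
from h import *
goto((.43,-.08),.22,-.11,zh=.22)
c=get_calibration("wrist");im=grab_frame("wrist");np.save("wc.npy",c,allow_pickle=True)
for n,P in dict(wiz=(.451,-.139,.0),wtip=(.451,-.139,.074),rob=(.4593,-.0147,.0),rtop=(.4593,-.0147,.052)).items(): 
    u=w2px(c,P);print(n,u.round(1)); cv2.circle(im,tuple(int(x) for x in u),2,(255,0,0),-1)
cv2.imwrite("pics/w1.png",im[:,:,::-1]);st()
E
```

```text
wiz [348.2 253.7]
wtip [354.2 280.1]
rob [344.6 123.9]
rtop [348.4 123.2]
 t 1.96 [ 0.43   -0.0808  0.2199] w 0.0855 F [-0.5  0.1  0. ] ff 0.0
```

View pics/w1.png

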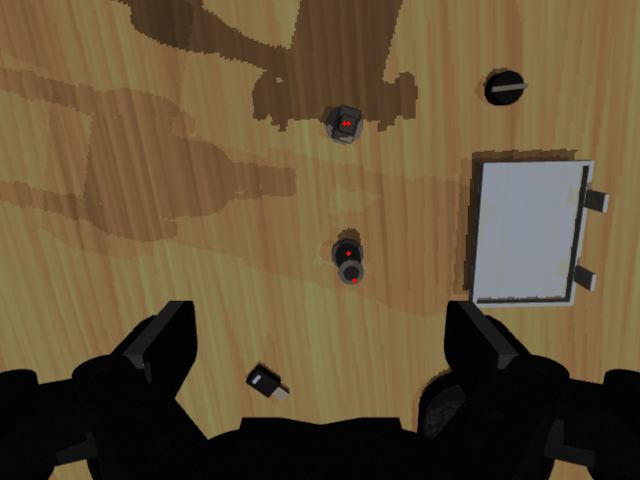

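Wrist picture: the projected positions land on the wizard (348,253) and robot foot (345,124). I'll enlarge the robot for its yaw.

Run:
```python
import cv2
im=cv2.imread("pics/w1.png")[94:154,314:374]
cv2.imwrite("pics/w1c.png",cv2.convertScaleAbs(cv2.resize(im,(600,600),interpolation=cv2.INTER_CUBIC),alpha=1.8))
```

```text
(no output)
```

View pics/w1c.png

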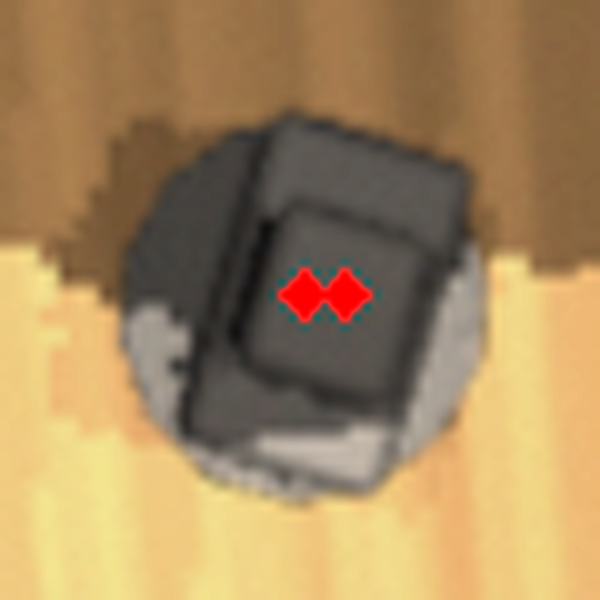

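Run:
```python
from h import *
c=np.load("wc.npy",allow_pickle=True).item()
f=lambda x,y:px2w(c,314+x/10-.45,94+y/10-.45,.04)
a,b=f(280,120),f(190,430);d=(a-b)[:2];a2,b2=f(470,170),f(380,490);d2=(a2-b2)[:2]
print("robot y-axis angle",np.arctan2(d[1],d[0]),np.arctan2(d2[1],d2[0]),"len",np.hypot(*d),"centre",(a+b2)/2)
C=np.array([.554,-.344]);ey=np.array([np.sin(.11),np.cos(.11)])
goto((.451,-.139),.019,-.11);st("at");close();st("closed")
line_to([.451,-.139,.04],v=.1);st("lift");up()
goto(C-.029*ey,.05,-.11)
h=line_to([*(C-.029*ey),.022],v=.05,force_limit=4);st(f"down {h}")
ungrasp();st("open");up()
```

```text
robot y-axis angle 1.1766487787932671 1.197282607082702 len 0.02554318865517203 centre [ 0.45853237 -0.01533059  0.04      ]
at t 3.73 [ 0.4515 -0.1392  0.0197] w 0.0851 F [-0.6 -0.2 -0.2] ff 0.0
closed t 4.39 [ 0.4512 -0.1391  0.0194] w 0.0177 F [-0.8  0.1  5.2] ff 58.5
lift t 4.75 [ 0.4512 -0.1391  0.0401] w 0.0174 F [ 0.6  0.1 -1.3] ff 58.6
down True t 8.09 [ 0.5502 -0.3726  0.0234] w 0.0173 F [ 0.4 -0.2  5.7] ff 59.1
open t 8.76 [ 0.55   -0.3722  0.023 ] w 0.0859 F [0.  0.7 0.1] ff 0.0
```

Run:
```python
from h import *
C=np.array([.554,-.344]);ey=np.array([np.sin(.11),np.cos(.11)]);R=(.459,-.015)
goto(R,.018,-.384);st("at");close();st("closed")
line_to([*R,.04],v=.1);up()
goto(C+.029*ey,.05,-.11)
h=line_to([*(C+.029*ey),.02],v=.05,force_limit=4);st(f"down {h}")
ungrasp();st("open");up()
p=C+np.array([-.06,.0]);move_pose([*p,.26],down(-.11,[*p,.26]))
im=grab_frame("wrist");t=grab_frame("top")
cv2.imwrite("pics/c1.png",np.vstack([cv2.resize(im,(560,420)),])[:,:,::-1]);cv2.imwrite("pics/top1.png",t[:,:,::-1]);st()
```

```text
at t 12.3 [ 0.4595 -0.0151  0.0185] w 0.0854 F [-0.9 -0.7 -0.2] ff 0.0
closed t 13.02 [ 0.4591 -0.015   0.0183] w 0.0084 F [-1.1  0.1  4.8] ff 58.8
down True t 16.94 [ 0.5567 -0.3149  0.0223] w 0.0085 F [-0.8  1.1  4.7] ff 60.1
open t 17.67 [ 0.5565 -0.3147  0.0221] w 0.0853 F [0.4 0.1 0.2] ff 0.0
 t 19.17 [ 0.4938 -0.3432  0.2577] w 0.0855 F [ 0.6 -0.2  0.4] ff 0.0
```

View pics/c1.png

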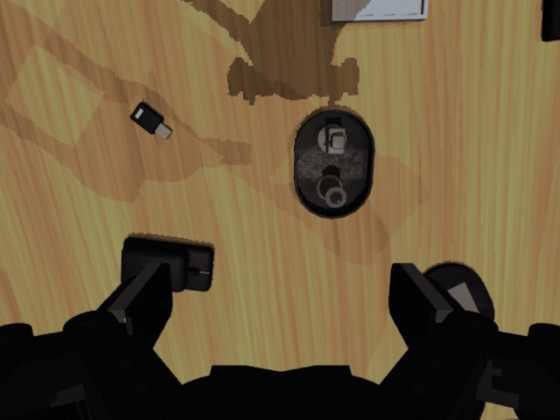

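Both figurines stand upright in the case at (335,140) and (333,192). Next, the sticks.

```bash
cat >> h.py <<'E'
S=np.array([.616,-.1328]);sa=-.083;sx=np.array([np.cos(sa),np.sin(sa)]);sy=np.array([-sx[1],sx[0]])
def stick(cen,a,off,ty):
    d=np.array([np.cos(a),np.sin(a)]);g=np.array(cen)+off*d
    goto(g,.005,a+PI/2);y0=observe()["tool_rot"][2];st("at");close();st("closed")
    line_to([*g,.03],v=.1);st("lift");up()
    T=S+ty*sy;o=down(sa+PI/2,[*T,.16]);b=a+o[2]-y0;t=T+off*np.array([np.cos(b),np.sin(b)])
    print("plug dir",b%(2*PI),t)
    move_pose([*t,.12],o);line_to([*t,.045],v=.12)
    h=line_to([*t,.0285],v=.05,force_limit=4);st(f"down {h}");ungrasp();st("open");up()
E
python3 - <<'E'
from h import *
stick((.3774,.2778),-.674,-.007,.024)
p=S+[-.07,0];move_pose([*p,.26],down(sa,[*p,.26]))
im=grab_frame("wrist");cv2.imwrite("pics/s1.png",cv2.resize(im,(560,420))[:,:,::-1]);st()
E
```

```text
at t 22.91 [0.3723 0.2824 0.0055] w 0.0856 F [ 0.9 -0.2 -0. ] ff 0.0
closed t 23.68 [0.3719 0.2822 0.005 ] w 0.0003 F [ 0.5 -1.2  0.6] ff 0.0
lift t 24.07 [0.3721 0.2823 0.0301] w 0.0003 F [ 0.4 -0.2  0.6] ff 0.0
plug dir 3.0586407940066396 [ 0.62496564 -0.10946262]
down False t 27.84 [ 0.6248 -0.1095  0.0282] w 0.0004 F [-1.1 -0.4 -0.8] ff 0.0
open t 28.62 [ 0.625  -0.1095  0.0285] w 0.0851 F [-0.3 -0.   0.7] ff 0.0
 t 30.95 [ 0.546  -0.1327  0.2593] w 0.0851 F [-0.1 -0.3  0.3] ff 0.0
```

View pics/s1.png

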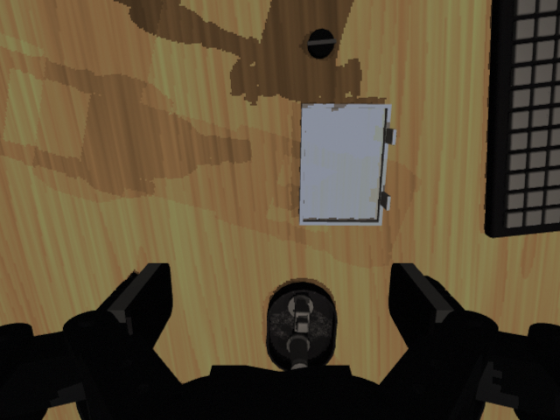

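The long stick was missed: the fingers shut to 0. I'll check whether it moved.

Run:
```python
from h import *
p=(.31,.2);g=(.372,.282)
move_pose([.33,.25,.16],down(-.674,[.33,.25,.16]))
c=get_calibration("wrist");np.save("wc.npy",c,allow_pickle=True);im=grab_frame("wrist")
for P in ((.3774,.2778,.01),(.372,.282,.01)):
    u=w2px(c,P);print(u.round(1))
cv2.imwrite("pics/l1.png",im[:,:,::-1]);cv2.imwrite("pics/top2.png",grab_frame("top")[:,:,::-1]);st()
a=cv2.imread("pics/top0.png")[270:335,150:220];b=cv2.imread("pics/top2.png")[270:335,150:220];print(np.abs(a.astype(int)-b).max(2).__gt__(60).sum())
```

```text
[345.4 147. ]
[336.5 147.1]
 t 32.7 [0.3308 0.2497 0.1601] w 0.0855 F [ 0.1 -0.5 -0.5] ff 0.0
980
```

View pics/l1.png

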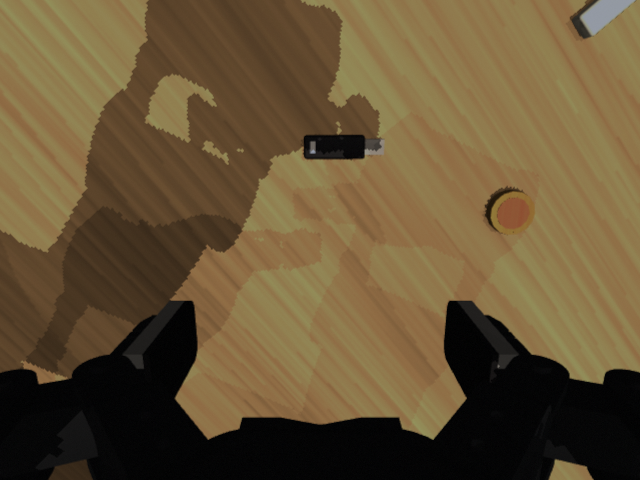

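The stick (345,147) lies just where computed, so the fingers closed above it. I'll grip lower.

```bash
sed -i 's/goto(g,.005,a+PI\/2)/goto(g,.0015,a+PI\/2)/; s/line_to(\[\*t,.0285\]/line_to([*t,.025]/; s/st("lift");up()/st("lift")\n    if observe()["gripper_width"]<.003: up(); ungrasp(); raise SystemExit("missed")\n    up()/' h.py
python3 - <<'E'
from h import *
stick((.3774,.2778),-.674,-.007,.024)
E
```

```text
at t 35.55 [0.3723 0.2824 0.002 ] w 0.0855 F [ 0.6 -0.3 -0.5] ff 0.0
closed t 36.32 [0.3719 0.2822 0.0015] w 0.0002 F [ 0.9 -0.1 -0.5] ff 0.0
lift t 36.75 [0.372  0.2822 0.0301] w 0.0002 F [ 0.1 -0.5  0.7] ff 0.0missed
```

Run:
```python
from h import *
close();p=[.34,.25];move_pose([*p,.06],down(-.674+PI/2,[*p,.06]))
line_to([*p,.01],v=.15)
h=line_to([*p,-.012],v=.03,force_limit=4);st(f"touch {h}")
line_to([*p,.03],v=.15)
cv2.imwrite("pics/cl.png",cv2.resize(grab_frame("wrist"),(480,360))[:,:,::-1])
ungrasp();st()
```

```text
touch False t 40.98 [ 0.34   0.25  -0.012] w -0.0 F [0.4 0.2 0.7] ff 0.0
 t 42.25 [0.34 0.25 0.03] w 0.0854 F [-0.  -1.1 -0.8] ff 0.0
```

View pics/cl.png

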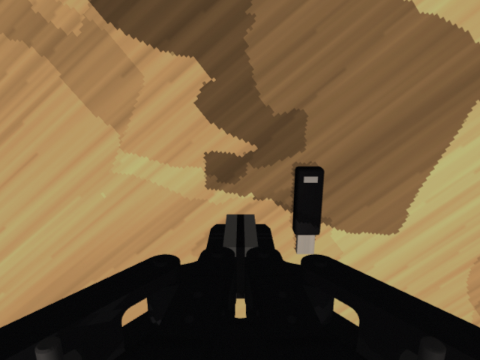

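No contact even at TCP z = -12 mm, so the real fingertips sit above the reported TCP. I'll find the true offset by touch.

Run:
```python
from h import *
close();p=[.34,.25]
line_to([*p,-.01],v=.15)
h=line_to([*p,-.035],v=.03,force_limit=4);st(f"touch {h}")
line_to([*p,.03],v=.15)
ungrasp();st()
```

```text
touch True t 44.12 [ 0.3399  0.2499 -0.0317] w -0.0001 F [-0.4 -0.6  6.5] ff 3.9
 t 45.47 [0.34 0.25 0.03] w 0.0851 F [-0.8  0.2  0.4] ff 0.0
```

The true offset is about 31.5 mm: the tips touch the desk at TCP z = -0.0317. I'll correct all heights by it.

```bash
cat >> h.py <<'E'
D=-.0315
def place(t,o,zc,zmin,lift):
    "zc, zmin: true tip heights"
    move_pose([*t,.09],o);line_to([*t,zc+D],v=.12)
    h=line_to([*t,zmin+D],v=.04,force_limit=4);st(f"down {h}")
    z=observe()["eef_pos"][2]
    if lift: line_to([*t,z+lift],v=.04)
    ungrasp();st("open");up(.09)
def grab(g,z,ang):
    goto(g,z+D,ang,zh=.09);close();st("closed")
    line_to([*g,.02+D+z],v=.1)
    if observe()["gripper_width"]<.003: up(.09); ungrasp(); raise SystemExit("missed")
    st("lift");up(.09)
def stick(cen,a,off,ty):
    d=np.array([np.cos(a),np.sin(a)]);g=np.array(cen)+off*d
    grab(g,.004,a+PI/2);y0=observe()["tool_rot"][2]
    T=S+ty*sy;o=down(sa+PI/2,[*T,.09]);b=a+o[2]-y0;t=T+off*np.array([np.cos(b),np.sin(b)])
    place(t,o,.038,.024,.002)
E
python3 - <<'E'
from h import *
stick((.3774,.2778),-.674,-.007,.024)
E
```

```text
closed t 47.63 [ 0.3721  0.2823 -0.0271] w 0.0156 F [-0.4 -0.   5.7] ff 58.8
lift t 47.98 [ 0.3722  0.2823 -0.0073] w 0.0154 F [-0.2  1.2 -1.1] ff 58.6
down True t 51.52 [ 0.6256 -0.1097 -0.005 ] w 0.0156 F [-1.5 -0.4  6. ] ff 59.3
open t 52.45 [ 0.625  -0.1095 -0.003 ] w 0.0851 F [-1.4  0.1  0.2] ff 0.0
```

Contact came at true height 26.5 mm, as expected for the tray floor. Next the short stick.

Run:
```python
from h import *
stick((.3533,-.2737),-.786,-.007,-.024)
p=S+[-.08,0];move_pose([*p,.2],down(sa,[*p,.2]))
im=grab_frame("wrist");cv2.imwrite("pics/s2.png",im[:,:,::-1]);st()
```

```text
closed t 56.04 [ 0.3485 -0.2689 -0.027 ] w 0.0206 F [-1.5  1.8  5.6] ff 58.6
lift t 56.39 [ 0.3486 -0.269  -0.0073] w 0.0205 F [ 0.2 -0.  -1. ] ff 58.7
down True t 59.32 [ 0.6077 -0.1563 -0.005 ] w 0.0207 F [-0.9  0.4  5.5] ff 59.3
open t 60.21 [ 0.607  -0.1561 -0.003 ] w 0.0854 F [-0.4 -0.   0.4] ff 0.0
 t 62.28 [ 0.5358 -0.1328  0.1991] w 0.0856 F [-0.4 -0.7  0. ] ff 0.0
```

View pics/s2.png

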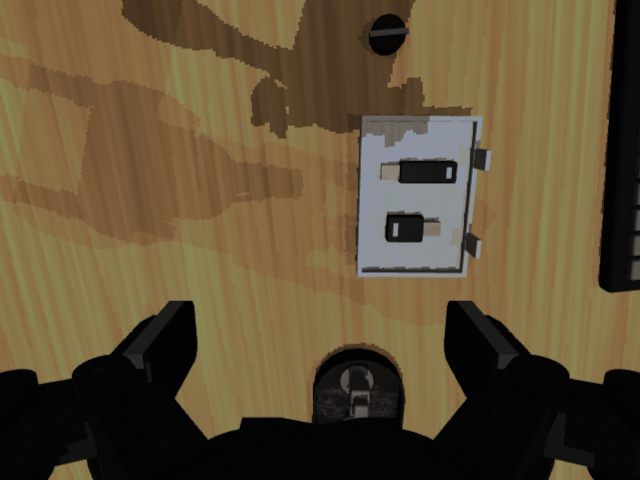

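Both sticks lie flat and apart in the tray, at (418,172) and (412,228). The token goes to the dish next.

Run:
```python
from h import *
grab(np.array([.4512,.1539]),.004,PI/2)
t=np.array([.656,.1314]);place(t,down(PI/2,[*t,.09]),.025,.007,.001)
up(.16);p=(.45,.0);move_pose([*p,.3],down(0,[*p,.3]))
move_pose([.162,-.499,.2],[PI,0,.314])
im=grab_frame("top");st()
cv2.imwrite("pics/top3.png",cv2.resize(im[150:340,110:530],(800,362),interpolation=cv2.INTER_CUBIC)[:,:,::-1])
cv2.imwrite("pics/sc3.png",grab_frame("scene")[:,:,::-1])
```

```text
closed t 65.18 [ 0.4514  0.154  -0.0267] w 0.032 F [-1.4 -0.7  8.1] ff 58.8
lift t 65.53 [ 0.4516  0.154  -0.0072] w 0.0318 F [ 0.3  0.9 -0.9] ff 59.5
down True t 68.38 [ 0.6562  0.1314 -0.0216] w 0.032 F [-1.1  0.6  4.8] ff 60.2
open t 69.2 [ 0.656   0.1314 -0.0206] w 0.0855 F [ 0.2  0.4 -0.2] ff 0.0
 t 73.75 [ 0.1629 -0.4987  0.2002] w 0.0852 F [-0.4  0.2 -0. ] ff 0.0
```

View pics/top3.png

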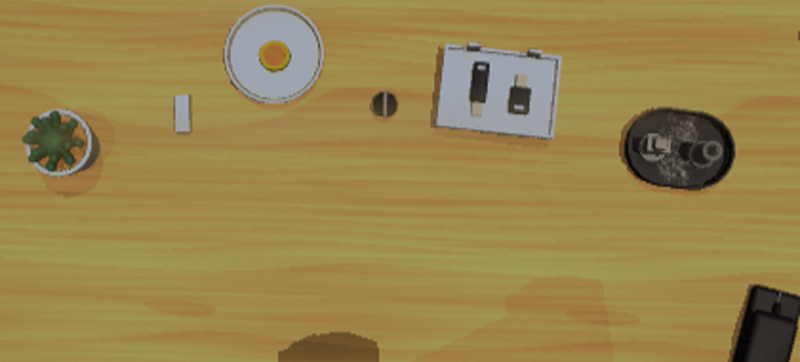

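View pics/sc3.png

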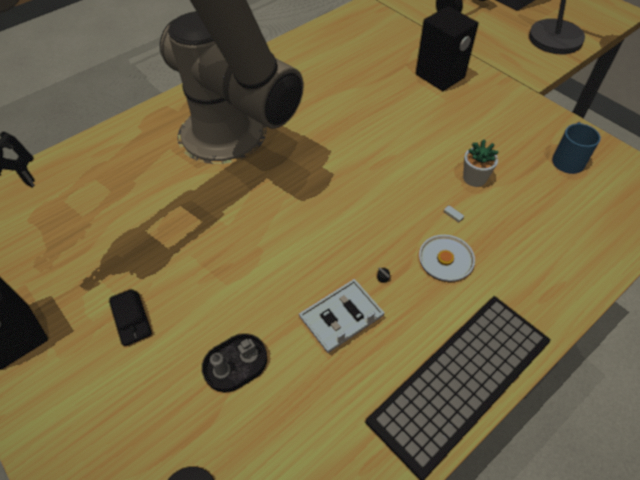

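The token is in the dish and the sticks are in the tray. One enlarged look at the figurines to be sure.

Run:
```python
import cv2
cv2.imwrite("pics/z.png",cv2.convertScaleAbs(cv2.resize(cv2.imread("pics/sc3.png")[325:400,190:280],None,fx=7,fy=7,interpolation=cv2.INTER_CUBIC),alpha=1.7))
```

```text
(no output)
```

View pics/z.png

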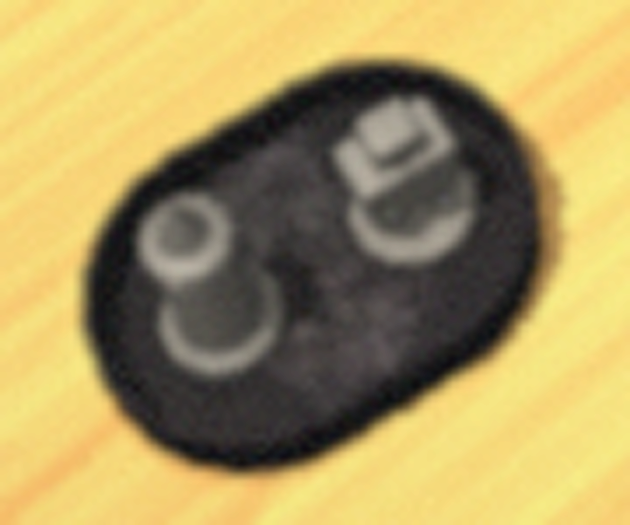

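Both stand upright on their feet, inside the case. Handing in.

```bash
python3 -c "
from plant import *
print(hand_in())"
```

```text
the job is handed in; nothing more can be done
None
```

The job is handed in at about 74 s of the 109 s allowed: both figurines stand upright in the case, both USB sticks lie flat and apart in the silver stand's tray, and the token lies flat in the dish; the succulent and mouse were left alone.

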